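Reject the failed converter and hold the test-box hood open

TASK

We are changing over the part on the high-voltage tester: lift the failed converter (red sticker) off the free-spinning inspection turntable and set it down the same way up, without dropping it, in the red reject tray, leaving the passed one (green sticker) on the turntable. Then raise the tester's clear sprung hood by its handle to 60 degrees open (give or take 5), never letting it slam, and finish while still holding it steady there with the gripper, because I need both hands inside to clip the leads onto the next converter and the hood shuts by itself. Leave the solder spool, the bottle and the screwdriver where they are.

Things in the scene. Friction and masses are not known exactly. Their poses are not given: they have to be found in the camera images.
- failed_center (a point): Centre of the failed converter: a black potted block with green screw terminals at both ends and a round red sticker on top, 76 (own x) x 38 (own y) x 28 mm (z up), about 110 g, loose. The terminal ends, the outer 8 mm at each end of its length, are only 14 mm high; the black body between is 60 mm long and 28 mm high. It starts on the turntable, with this point 14 mm above the platter; grip it across its 38 mm width.
- passed_center (a point): Centre of the passed converter, the same but with a round green sticker; it stands on the turntable on the other side of the centre, its centre about 100 mm from the failed one's, and must stay on it.
- platter_top (a point): Centre of the turntable's upper face, 32 mm above the bench. The platter is a round disc 230 mm in diameter (aluminium rim, dark pad) on a fixed base and spins freely about the vertical at the slightest sideways push, carrying what stands on it; it has no drive and is still at the start.
- reject_tray: Red open tray, 200 (own x) x 150 (own y) x 45 mm high, walls and floor 4 mm thick, fixed to the bench. Origin at the centre of its underside, z up.
- test_box: Grey high-voltage test box, 220 (own x, depth) x 240 (own y, width) x 75 mm high, fixed to the bench, with the clear hood on top. Origin at the centre of its underside, z up; its front, with the hood's handle, faces its own -x.
- hood_hinge (a point): Middle of the hood's hinge line on the test box's rear upper rim: 110 mm behind the box's origin (its own +x) and 75 mm above the bench. The hinge line runs along the box's own y.
- hood_handle (a point): Middle of the round bar of the hood's handle: a black U-shaped bar 10 mm thick, lying along the box's y, 110 mm long between its two legs, its centre line 36 mm in front of the hood's front face (31 mm clear gap). With the hood shut it is 256 mm in front of the hinge line and 30 mm above it, and the hood's top is 30 mm above the bar; it swings about the hinge with the hood, up and towards the rear. The bar can turn between the fingers.
- hood (a joint): Opening angle of the clear hood in rad: 0 shut, growing as its front is raised (turning about the box's own +y through the hinge), 60 degrees = 1.047, stop at 1.4. The hood is 220 x 240 x 60 mm, about 0.55 kg; gravity and a light spring shut it from every angle (roughly 2 to 4 N needed at the handle).
- solder_spool: Bystander: turquoise and silver solder spool, 60 mm in diameter, 48 mm high, standing; origin under its centre.
- cleaner_bottle: Bystander: white bottle with a blue cap, 52 mm in diameter, 130 mm high, standing; origin under its centre.
- screwdriver: Bystander: screwdriver with an orange handle lying on the bench, 190 mm long along its own x; origin at its underside.
Not all that is in view belongs to the job. Several things look just like the part that bears platter_top: the one meant starts farthest to the robot's right.

How it is judged (in metres and radians):
On the way, in this order (a step that is already met when the one before it is completed fails the run):
1. the failed converter is lifted clear of the turntable in the gripper (height (world z) of failed_center above 0.075 m and contact force between failed and the fingers above 0.3 N), for 0.2 s.
2. the failed converter rests flat in the reject tray, let go (x of failed_center in the frame of reject_tray between -0.1 and 0.1 m and y of failed_center in the frame of reject_tray between -0.075 and 0.075 m and height (world z) of failed_center below 0.024 m and angle between failed_center's own z axis and vertical below 0.2 rad and linear speed of failed below 0.03 m/s and contact force between failed and the fingers below 0.05 N), for 0.2 s.
3. the hood is being raised by the gripper, past 20 degrees (value of joint hood above 0.35 rad and contact force between any of handle_bar, handle_left_leg, handle_right_leg and the fingers above 0.5 N), for 0.1 s.
At the end, for the whole second after the job is handed in: The gripper holds the hood by its handle, steady at 60 degrees (+-6, over 0.5 N); the failed converter lies flat, upright and let go in the reject tray; the passed one stands upright on the turntable; spool, bottle and screwdriver are within 20 mm of their starts (all of step 2 and value of joint hood between 0.942 and 1.152 rad and velocity of joint hood between -0.1 and 0.1 rad/s and contact force between any of handle_bar, handle_left_leg, handle_right_leg and the fingers above 0.5 N and contact force between failed and hood below 0.05 N and horizontal distance between passed_center and platter_top below 0.1 m and height (world z) of passed_center between 0.042 and 0.05 m and angle between passed_center's own z axis and vertical below 0.15 rad and contact force between passed and the fingers below 0.05 N and distance of each of solder_spool, cleaner_bottle, screwdriver from where it was at the start of the episode below 0.02 m); the arm keeps its last pose, push and grip.
It fails at once if the failed converter is dropped (falls faster than 0.7 m/s, from about 25 mm, untouched by the fingers) (linear speed of failed above 0.7 m/s and contact force between failed and the fingers below 0.02 N).
It fails at once if the hood slams (swings shut faster than 3 rad/s, as when let go) (velocity of joint hood below -3 rad/s).
It fails at once if the passed converter is taken or knocked off the turntable (height (world z) of passed_center below 0.036 m or height (world z) of passed_center above 0.062 m).
It fails at once if a bystander is disturbed by more than 30 mm (distance of any of solder_spool, cleaner_bottle, screwdriver from where it was at the start of the episode above 0.03 m).
It also fails if it takes over 64 s, if anything falls off the work surface, if the arm or the gripper's body presses on something with over 40 N, if the wrist force passes 120 N, or if a joint passes its speed limit or range.

ROBOT

A 7-joint arm with a two-finger parallel gripper is mounted at the origin on the work surface. World frame = base frame: x ahead of the robot, y to its left, z up, the work surface at z = 0. Lengths are in mm, angles in rad, forces in N, time in s.
With the tool pointing down it reaches from about 400 to 925 mm from the base axis. Payload 4.1 kg.
Tool frame: the origin (TCP) lies between the finger pads; the fingertips stand 25 mm ahead of it and the grasp point (between the pads) lies 6 mm ahead of it; z points along the fingers, y is the line along which they close (so a half turn about z gives the same grasp; the last joint's range is limited). The gripper opens to 85 mm and grips with 20 to 120 N. Pads are 22 mm wide; open, the fingers measure 114 mm over their backs; the gripper's body (76 mm by 85 mm) begins 54 mm behind the grasp point. The pads swing forward as they close: fully open they stand 13 mm farther back than shut.
Start: joints at [1.206, 0.398, 0.045, 1.537, -0.019, 1.207, -0.051], TCP at [170.778, -627.196, 256.347] pointing down, gripper open.
Joint ranges: [-2.82, 2.82], [-0.49, 2.23], [-1.37, 1.46], [0, 2.46], [-1.36, 4.5], [0.23, 2], [-2.94, 2.94]. Speed limits (rad/s): [2.57, 2.57, 3.14, 3.14, 3.14, 3.14, 3.14].

INTERFACE

Orientations are given as a unit quaternion [x, y, z, w].
In Python, from cell import robot, vision gives the robot as it stands.
- The arm moves only by the shell command python3 -m jog 'ROWS'. ROWS is JSON, a list of rows, each an object of numbers: "x", "y", "z": the shift along the tool's x, y, z in cm; "rx", "ry", "rz": the turn, a rotation vector about the tool's x, y, z in degrees; "fingers": the opening, from -1 (shut) to 1 (fully open), so that 0 is half open. In form: [{"x": .., "y": .., "z": .., "rx": .., "ry": .., "rz": .., "fingers": ..}, ...]. A call has 1 to 5 rows; each row is the pose to reach, as a shift and turn from the pose commanded when the call began, along the tool's axes at that moment; what a row does not reach only later rows make up. A row lasts 1/8 s, in which the tool goes at most 62.5 mm and 10.7 degrees, less where a joint would pass 70% of its speed; a pose out of reach is approached as far as the arm can. A call with a gripper value outside its range is refused whole. The fingers move at their own pace and stop on an object; the grip force is fixed at half the most. Time passes only in rows, so rows that repeat a pose let the fingers close. It gives the time, the measured TCP pose, the force, the opening and the grip force at its end, in the units of the state.
- robot.state(): the state, without advancing time (a new reading comes with each control period).
- vision.capture(name): name is "side" or "top"; returns a dict with "frame" (420x560x3 uint8, red, green, blue), "camera_matrix" (3x3 intrinsics, pixels), "R" (3x3) and "t" (3): a world point X has camera coordinates R X + t. Camera axes: x right, y down, z forward; pixel columns grow to the right and rows downward; lengths in mm; the calibration is good to about 2 mm. A picture is of the moment at which its call begins. There is no depth.
- robot.close_job(): hands the job in; it is judged then, once.
Trained networks look in a picture, given as the dict that the camera call returned (one of the last four; its "shot" number tells which), for a name from the list of things; names that differ only in an ending like _2 or _b are one class to them, and where a whole thing is asked for, a point or a joint stands for the part that bears it (a point fixed in the world has none). Each returns a list of dicts, best first, with "p" (0 to 1); they miss things now and then, are a little off and sometimes report something else, mostly with a low value. They report only what shows in the picture. A call takes as long as a camera call. They do not tell look-alikes from the thing itself.
- vision.look_for(picture, thing): "box" ([left, top, right, bottom] in pixels, round what is visible of it).
- vision.outline_of(picture, thing): "pixels" (420x560 bool, what is visible of it) and "box" ([left, top, right, bottom] in pixels, round what is visible of it).
- vision.spot_point(picture, thing): "location" ([column, row] in pixels: a listed point, or the origin of a listed thing).
The state is a dict: "t": time; "q": joint angles; "joint_velocities": joint speeds; "tau": joint torques, N m; "tcp_pos": TCP position; "tcp_rot": TCP orientation; "ft_force": force on the tool from outside, world axes, zero at the start; "moment": the same for the moment, N m; "opening": finger opening in mm; "gripper_force": force on a finger pad.
Only numpy, scipy, OpenCV 4.12 (cv2) and the standard library are available. Lean on these libraries where they do the work, as an engineer would, in place of code of your own. Each camera call takes 0.05 s, during which the arm holds its last target. There are 200 camera calls.

## Working session

There is one attempt and no reset: what is moved stays moved. The work goes in short steps, Python scripts to look and compute and a shell command to move; the robot and the scene stay as the last step left them, time stands still between calls to the robot, and variables do not carry over. Pictures are saved under pics/ and viewed, at most 10 in all, crops included, and the job is handed in when it is done.

```bash
ls; mkdir -p pics
cat > h.py <<'E'
import numpy as np, cv2
from cell import robot, vision
def ray(p,uv):
    K=np.array(p["camera_matrix"]);R=np.array(p["R"]);t=np.array(p["t"])
    d=R.T@np.linalg.inv(K)@np.array([uv[0],uv[1],1.]);return -R.T@t,d/np.linalg.norm(d)
def atz(p,uv,z):
    c,d=ray(p,uv);return c+d*(z-c[2])/d[2]
def tri(a,ua,b,ub):
    A=[];y=[]
    for p,u in((a,ua),(b,ub)):
        c,d=ray(p,u);M=np.eye(3)-np.outer(d,d);A.append(M);y.append(M@c)
    return np.linalg.lstsq(np.vstack(A),np.hstack(y),rcond=None)[0]
def save(p,n): cv2.imwrite(f"pics/{n}.png",cv2.cvtColor(p["frame"],cv2.COLOR_RGB2BGR))
E
cat > m.py <<'E'
from h import *
np.set_printoptions(precision=1,suppress=True)
P={n:vision.capture(n) for n in("side","top")}
for n in P: save(P[n],n+"0"); print(n,ray(P[n],(280,210)))
for th in["failed_center","passed_center","platter_top","reject_tray","test_box","hood_hinge","hood_handle","solder_spool","cleaner_bottle","screwdriver"]:
    for n in P:
        print(th,n,[(np.round(d["location"],1).tolist(),round(d["p"],2)) for d in vision.spot_point(P[n],th)[:4]])
s=robot.state();print(s)
E
python3 m.py; python3 -c "
import cv2,numpy as np
"
```

```text
pics
side (array([  86.4,  765.1, 1042.9]), array([ 0.4, -0.5, -0.8]))
top (array([ 314.7,  128.1, 1401.9]), array([ 0.2,  0. , -1. ]))
failed_center side [([226.9, 272.9], 0.83)]
failed_center top [([203.3, 203.7], 0.92)]
passed_center side [([255.4, 261.1], 0.61), ([328.4, 277.2], 0.28)]
passed_center top [([229.9, 218.8], 0.77), ([430.9, 159.7], 0.46)]
platter_top side [([237.7, 271.2], 0.89), ([187.7, 369.5], 0.88)]
platter_top top [([220.1, 211.0], 0.58), ([107.5, 244.3], 0.56)]
reject_tray side [([324.1, 280.5], 0.35)]
reject_tray top [([441.2, 218.0], 0.69), ([215.8, 156.5], 0.66)]
test_box side [([285.1, 210.9], 0.97)]
test_box top [([318.6, 206.4], 0.59)]
hood_hinge side []
hood_hinge top []
hood_handle side [([327.4, 210.7], 0.7)]
hood_handle top [([330.9, 246.8], 0.88), ([219.6, 155.8], 0.47)]
solder_spool side [([192.4, 245.8], 0.83)]
solder_spool top []
cleaner_bottle side [([309.6, 144.8], 0.85)]
cleaner_bottle top [([429.3, 158.7], 0.74)]
screwdriver side [([323.8, 277.4], 0.88)]
screwdriver top [([275.3, 281.3], 0.89)]
{'t': 1.1, 'q': array([ 1.2,  0.4,  0. ,  1.5, -0. ,  1.2, -0.1]), 'joint_velocities': array([-0.,  0., -0.,  0., -0., -0., -0.]), 'tau': array([ -0. , -47.5,   1.4, -25.5,   0. ,   0. ,   0. ]), 'tcp_pos': array([ 170.8, -627.2,  256.3]), 'tcp_rot': array([ 1. ,  0.1, -0. ,  0. ]), 'ft_force': array([-0.5,  0.2,  0.1]), 'moment': array([ 0., -0.,  0.]), 'gripper_force': 0.0, 'opening': 85.02137968349439}
```

View pics/top0.png

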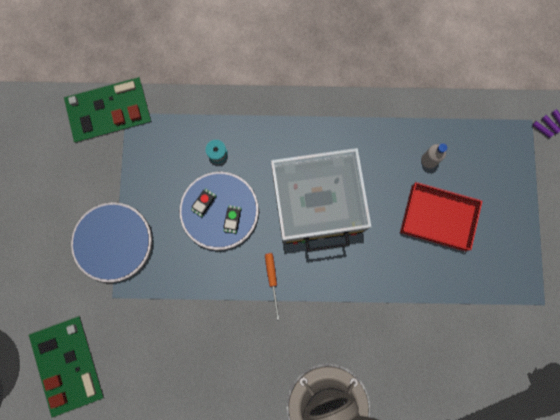

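View pics/side0.png

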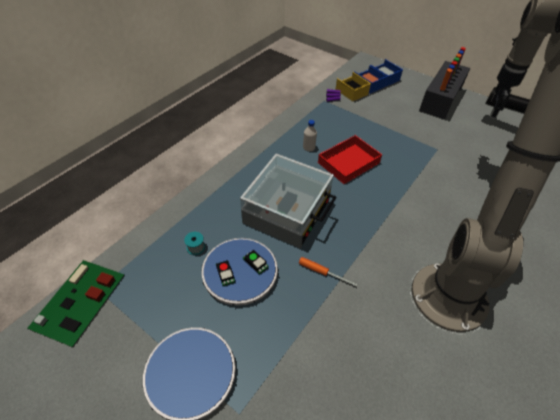

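The top view shows the occupied turntable at (220,211), with the red-sticker converter at (204,203) and the green one at (232,219). The box is at (320,195) with its handle at (328,245), and the tray is at (441,218). The empty look-alike platter at (112,243) is farther to the robot's left.

```bash
cat > m2.py <<'E'
from h import *
np.set_printoptions(precision=1,suppress=True)
P={n:vision.capture(n) for n in("side","top")};a,b=P["side"],P["top"]
def sp(p,th,i=0): return vision.spot_point(p,th)[i]["location"]
for th in["failed_center","passed_center","platter_top","test_box","hood_handle","screwdriver","cleaner_bottle","solder_spool","reject_tray"]:
    try: print(th,"tri",tri(a,sp(a,th),b,sp(b,th)))
    except Exception as e: print(th,e)
for th,z in(("failed_center",40),("passed_center",40),("reject_tray",45),("test_box",75),("hood_handle",105),("platter_top",32),("screwdriver",10),("solder_spool",48)):
    for n in P:
        for d in vision.outline_of(P[n],th)[:2]:
            m=d["pixels"].astype(np.uint8);c=max(cv2.findContours(m,0,2)[0],key=cv2.contourArea)[:,0,:]
            w=np.array([atz(P[n],u,z)[:2] for u in c],np.float32)
            print(th,n,round(d["p"],2),"px",c.mean(0),"world rect@z",z,cv2.minAreaRect(w))
for n,p in P.items():
    h=cv2.cvtColor(p["frame"],cv2.COLOR_RGB2HSV)
    box=(slice(160,260),slice(170,265)) if n=="top" else (slice(235,310),slice(195,285))
    for nm,lo,hi in(("red",(0,150,90),(8,255,255)),("green",(45,150,60),(80,255,255))):
        m=np.zeros(h.shape[:2],np.uint8);m[box]=cv2.inRange(h,lo,hi)[box]
        k,_,st,ce=cv2.connectedComponentsWithStats(m);i=1+st[1:,4].argmax();print(n,nm,st[i],ce[i],atz(p,ce[i],60))
f=P["top"]["frame"][150:270,170:360]
g=P["side"]["frame"][150:310,190:350]
big=np.hstack([cv2.resize(f,None,fx=3,fy=3,interpolation=3)[:360],cv2.resize(g,(230,230),interpolation=3)[:,:].repeat(1,0) if 0 else cv2.copyMakeBorder(cv2.resize(g,(230,230),interpolation=3),0,130,0,0,0)])
cv2.imwrite("pics/crop1.png",big[:,:,::-1])
cv2.imwrite("pics/crop2.png",cv2.resize(g,(640,600)[:2],interpolation=3)[:600,:,::-1])
E
python3 m2.py
```

```text
failed_center tri [562.6 364.   37. ]
passed_center tri [516.5 283.3  54.5]
platter_top tri [ 753.7  482.4 -922.9]
test_box tri [577.7  38.7   0.7]
hood_handle tri [443.   -0.1  88.8]
screwdriver tri [333.1 156.3 -18.8]
cleaner_bottle tri [ 723.2 -310.    -6.4]
solder_spool tri [728.3 344.6   6.9]
reject_tray list index out of range
failed_center side 0.73 px [225.  273.9] world rect@z 40 ((565.4862060546875, 367.78271484375), (38.599647521972656, 83.58113098144531), 58.41313934326172)
failed_center top 0.95 px [202.7 202.3] world rect@z 40 ((566.8565063476562, 367.975830078125), (41.8261604309082, 75.55975341796875), 58.65828323364258)
passed_center side 0.55 px [256.2 263.1] world rect@z 40 ((520.031982421875, 282.802001953125), (51.018470764160156, 84.70806121826172), 78.34947204589844)
passed_center top 0.8 px [232.2 218.2] world rect@z 40 ((518.037353515625, 282.7130432128906), (40.08905029296875, 76.44440460205078), 81.5672607421875)
passed_center top 0.37 px [216.3 150.4] world rect@z 40 ((720.5152587890625, 334.8885498046875), (68.56478118896484, 56.668296813964844), 27.90444
[... 2047 characters left out ...]
[194.2 243.2] world rect@z 48 ((710.213623046875, 349.6536560058594), (55.63627243041992, 92.1625747680664), 55.324703216552734)
solder_spool side 0.48 px [256.5 260.4] world rect@z 48 ((517.1761474609375, 282.5335998535156), (48.47946548461914, 82.38850402832031), 79.39645385742188)
solder_spool top 0.7 px [217.2 152.5] world rect@z 48 ((716.5420532226562, 335.0578308105469), (74.84203338623047, 57.617942810058594), 27.9194278717041)
side red [220 263   8   8  48] [223.3 266.1] [575.9 361.2  60. ]
side green [249 253   8   7  48] [252.5 256. ] [530.4 280.6  60. ]
top red [201 194   8   9  47] [204.1 198.1] [575.3 361.6  60. ]
top green [229 212   7   6  32] [232.  214.7] [528.7 280.3  60. ]
```

View pics/crop1.png

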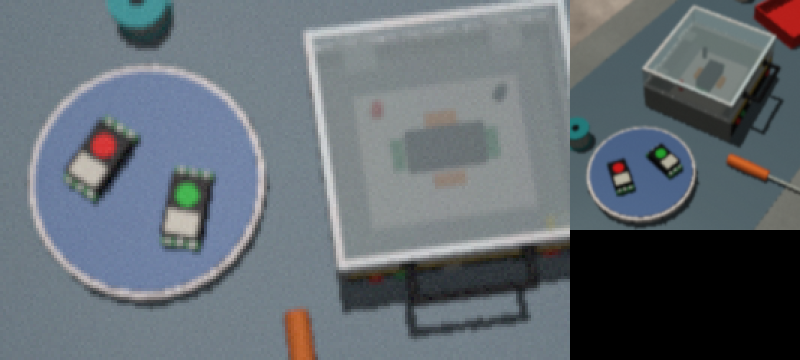

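The zoomed crop confirms the layout. The red-sticker converter's long axis runs upper-right to lower-left at about −31° in world axes. The green one stands roughly 98 mm away, along the gripper's closing axis. I'll approach with the fingers only partly open.

```bash
cat > go.py <<'E'
import sys
from h import *
from scipy.spatial.transform import Rotation as Ro
# usage: go.py closing_angle_deg x y z [x y z ...] : shifts in tool axes (cm) and rz for down-pointing tool
a=[float(v) for v in sys.argv[1:]];s=robot.state();np.set_printoptions(precision=3,suppress=True)
R=Ro.from_quat(s["tcp_rot"]).as_matrix();p=np.array(s["tcp_pos"])
cur=np.degrees(np.arctan2(R[1,1],R[0,1]))
print("t",s["t"],"tcp",p,"q",np.array(s["q"]),"yang",cur,"zdir",R[:,2],"open",s["opening"],"F",np.array(s["ft_force"]))
th=np.radians(a[0])
for k in(0,np.pi):
    y=np.array([np.cos(th+k),np.sin(th+k),0]);z=np.array([0,0,-1.]);T=np.c_[np.cross(y,z),y,z]
    print("rotvec deg",np.degrees(Ro.from_matrix(R.T@T).as_rotvec()))
for i in range(1,len(a),3): print(a[i:i+3],"cm",R.T@(np.array(a[i:i+3])-p)/10)
E
python3 go.py 58.7 450 -420 260 560 -100 260 566 200 260 566 367 200
```

```text
t 2.85 tcp [ 170.799 -627.205  256.338] q [ 1.206  0.398  0.045  1.537 -0.019  1.207 -0.051] yang -74.76732840448653 zdir [ 0. -0. -1.] open 85.21600077528137 F [ 0.155 -0.958  0.382]
rotvec deg [   0.003    0.009 -133.467]
rotvec deg [ 0.007 -0.002 46.533]
[450.0, -420.0, 260.0] cm [ 32.383 -12.657  -0.368]
[560.0, -100.0, 260.0] cm [ 51.404 -40.642  -0.372]
[566.0, 200.0, 260.0] cm [ 59.866 -69.431  -0.376]
[566.0, 367.0, 200.0] cm [ 64.253 -85.545   5.622]
```

```bash
python3 -m jog '[{"x":6,"y":-2.3,"z":0,"rz":-10,"fingers":0.4},{"x":12,"y":-4.6,"z":0,"rz":-20,"fingers":0.4},{"x":18,"y":-6.9,"z":0,"rz":-30,"fingers":0.4},{"x":24,"y":-9.2,"z":0,"rz":-40,"fingers":0.4},{"x":30,"y":-11.5,"z":0,"rz":-50,"fingers":0.4}]'; python3 go.py 58.7 560 -100 260 566 200 260 566 367 120
```

```text
t 2.85 tcp [ 170.799 -627.205  256.338] q [ 1.206  0.398  0.045  1.537 -0.019  1.207 -0.051] yang -74.76732840448653 zdir [ 0. -0. -1.] open 85.21600077528137 F [ 0.155 -0.958  0.382]
rotvec deg [   0.003    0.009 -133.467]
rotvec deg [ 0.007 -0.002 46.533]
[560.0, -100.0, 260.0] cm [ 51.404 -40.642  -0.372]
[566.0, 200.0, 260.0] cm [ 59.866 -69.431  -0.376]
[566.0, 367.0, 120.0] cm [ 64.253 -85.546  13.622]schema error: expected keys x, y, z, rx, ry, rz, fingers
```

All keys are needed.

```bash
python3 -m jog '[{"x":6,"y":-2.3,"z":0,"rx":0,"ry":0,"rz":-10,"fingers":0.4},{"x":12,"y":-4.6,"z":0,"rx":0,"ry":0,"rz":-20,"fingers":0.4},{"x":18,"y":-6.9,"z":0,"rx":0,"ry":0,"rz":-30,"fingers":0.4},{"x":24,"y":-9.2,"z":0,"rx":0,"ry":0,"rz":-40,"fingers":0.4},{"x":30,"y":-11.5,"z":0,"rx":0,"ry":0,"rz":-50,"fingers":0.4}]'; python3 go.py 58.7 560 -100 260 566 200 260 566 367 120
```

```text
t: 3.48
tcp_pos: [424.4, -441.4, 256.7]
tcp_rot: [0.841, 0.541, -0.0, 0.001]
ft_force: [1.0, -0.3, 0.2]
opening: 59.7
gripper_force: 0.0
t 3.475 tcp [ 424.364 -441.433  256.668] q [ 0.915  0.337 -0.231  1.626  0.082  1.187  0.239] yang -24.45408975205692 zdir [ 0.    -0.001 -1.   ] open 59.70465045584874 F [ 1.009 -0.282  0.19 ]
rotvec deg [  0.014   0.061 -83.154]
rotvec deg [ 0.063 -0.014 96.846]
[560.0, -100.0, 260.0] cm [36.695 -1.787 -0.356]
[566.0, 200.0, 260.0] cm [ 64.252 -13.66   -0.382]
[566.0, 367.0, 120.0] cm [ 79.462 -20.584  13.604]
```

```bash
python3 -m jog '[{"x":6.2,"y":-0.3,"z":0,"rx":0,"ry":0,"rz":-10,"fingers":0.4},{"x":12.4,"y":-0.6,"z":0,"rx":0,"ry":0,"rz":-20,"fingers":0.4},{"x":18.6,"y":-0.9,"z":0,"rx":0,"ry":0,"rz":-30,"fingers":0.4},{"x":24.8,"y":-1.2,"z":0,"rx":0,"ry":0,"rz":-40,"fingers":0.4},{"x":31,"y":-1.5,"z":0,"rx":0,"ry":0,"rz":-50,"fingers":0.4}]'; python3 go.py 58.7 566 200 260 566 367 160
```

```text
t: 4.1
tcp_pos: [539.8, -153.2, 256.7]
tcp_rot: [0.533, 0.846, -0.0, 0.001]
ft_force: [0.9, -1.3, 0.1]
opening: 59.6
gripper_force: 0.0
t 4.1 tcp [ 539.753 -153.163  256.697] q [ 0.633  0.27  -0.523  1.741  0.146  1.168  0.515] yang 25.5390656978626 zdir [ 0.001 -0.001 -1.   ] open 59.639332474307686 F [ 0.929 -1.318  0.148]
rotvec deg [  0.008   0.072 -33.161]
rotvec deg [  0.094  -0.011 146.839]
[566.0, 200.0, 260.0] cm [30.734 17.594 -0.357]
[566.0, 367.0, 160.0] cm [45.813 24.789  9.63 ]
```

```bash
python3 -m jog '[{"x":5.3,"y":3,"z":0,"rx":0,"ry":0,"rz":-7,"fingers":0.4},{"x":10.6,"y":6,"z":0,"rx":0,"ry":0,"rz":-14,"fingers":0.4},{"x":16,"y":9,"z":0,"rx":0,"ry":0,"rz":-21,"fingers":0.4},{"x":21.3,"y":12,"z":0,"rx":0,"ry":0,"rz":-28,"fingers":0.4},{"x":26.6,"y":15,"z":0,"rx":0,"ry":0,"rz":-33.2,"fingers":0.4}]'; python3 go.py 58.7 566 367 130
```

```text
t: 4.72
tcp_pos: [561.6, 151.2, 256.6]
tcp_rot: [0.271, 0.963, -0.0, 0.001]
ft_force: [0.8, 0.3, -0.6]
opening: 60.0
gripper_force: 0.0
t 4.725 tcp [561.639 151.247 256.564] q [ 0.256  0.349 -0.75   1.689  0.253  1.203  0.466] yang 58.567385701776004 zdir [ 0.001 -0.    -1.   ] open 60.0178339872897 F [ 0.772  0.312 -0.619]
rotvec deg [ 0.007  0.063 -0.133]
rotvec deg [  0.098  -0.012 179.867]
[566.0, 367.0, 130.0] cm [10.893 18.635 12.647]
```

```bash
python3 -m jog '[{"x":3,"y":5,"z":0,"rx":0,"ry":0,"rz":0,"fingers":0.4},{"x":6,"y":10,"z":1,"rx":0,"ry":0,"rz":0,"fingers":0.4},{"x":9,"y":15,"z":4,"rx":0,"ry":0,"rz":0,"fingers":0.4},{"x":10.9,"y":18.6,"z":8,"rx":0,"ry":0,"rz":0,"fingers":0.4},{"x":10.9,"y":18.6,"z":12.6,"rx":0,"ry":0,"rz":0,"fingers":0.4}]'
cat > f.py <<'E'
from h import *
np.set_printoptions(precision=1,suppress=True)
a,b=vision.capture("side"),vision.capture("top")
for n,p in(("side",a),("top",b)):
    h=cv2.cvtColor(p["frame"],cv2.COLOR_RGB2HSV)
    box=(slice(160,260),slice(170,265)) if n=="top" else (slice(235,310),slice(195,285))
    for nm,lo,hi in(("red",(0,150,90),(8,255,255)),("green",(45,150,60),(80,255,255))):
        m=np.zeros(h.shape[:2],np.uint8);m[box]=cv2.inRange(h,lo,hi)[box]
        k,_,st,ce=cv2.connectedComponentsWithStats(m)
        if k>1: i=1+st[1:,4].argmax();print(n,nm,st[i],atz(p,ce[i],60))
f=b["frame"][150:270,150:280];g=a["frame"][180:320,170:300]
o=np.hstack([cv2.resize(f,(400,369),interpolation=3),cv2.resize(g,(343,369),interpolation=3)])
cv2.imwrite("pics/crop3.png",o[:,:,::-1])
E
python3 f.py; python3 go.py 58.7 566 367 62
```

```text
t: 5.35
tcp_pos: [564.4, 371.1, 129.8]
tcp_rot: [0.269, 0.963, 0.002, -0.0]
ft_force: [-0.3, -1.0, -0.4]
opening: 59.9
gripper_force: 0.0
side red [219 263   9   8  53] [576.2 361.7  60. ]
side green [249 253   8   7  48] [530.4 280.6  60. ]
t 5.45 tcp [562.851 363.168 124.365] q [-0.155  0.645 -0.705  1.589  0.454  1.089  0.043] yang 58.53494295429843 zdir [-0.009 -0.007 -1.   ] open 60.041161346038855 F [ 0.882 -1.407 -0.694]
rotvec deg [-0.598 -0.237 -0.166]
rotvec deg [ -0.372   0.938 179.831]
[566.0, 367.0, 62.0] cm [-0.094  0.556  6.231]
```

View pics/crop3.png

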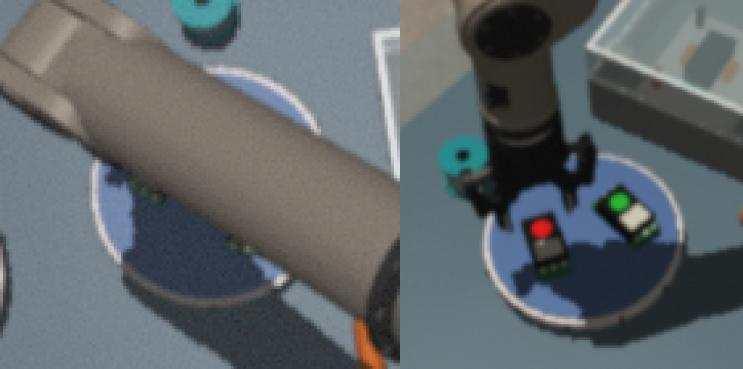

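The crop shows the gripper above the failed converter (side-crop pixel ~545,245). Both converters are where they started.

```bash
python3 -m jog '[{"x":0,"y":0,"z":0,"rx":0,"ry":0,"rz":0,"fingers":0.4},{"x":0,"y":0,"z":1,"rx":0,"ry":0,"rz":0,"fingers":0.4},{"x":0,"y":0,"z":2,"rx":0,"ry":0,"rz":0,"fingers":0.4},{"x":0,"y":0,"z":2,"rx":0,"ry":0,"rz":0,"fingers":0.4},{"x":0,"y":0,"z":2,"rx":0,"ry":0,"rz":0,"fingers":0.4}]';python3 go.py 58.7 566 367 62
```

```text
t: 6.08
tcp_pos: [566.1, 365.3, 110.5]
tcp_rot: [0.272, 0.962, 0.0, 0.0]
ft_force: [-0.1, 0.2, -0.4]
opening: 60.0
gripper_force: 0.0
t 6.075 tcp [566.105 365.262 110.529] q [-0.159  0.66  -0.698  1.598  0.469  1.057  0.031] yang 58.4208757621793 zdir [ 0.  0. -1.] open 59.99438197849171 F [-0.064  0.151 -0.367]
rotvec deg [ 0.018  0.012 -0.279]
rotvec deg [  0.02   -0.028 179.721]
[566.0, 367.0, 62.0] cm [0.101 0.141 4.853]
```

```bash
python3 -m jog '[{"x":0.1,"y":0.1,"z":1.3,"rx":0,"ry":0,"rz":0,"fingers":0.4},{"x":0.1,"y":0.1,"z":2.6,"rx":0,"ry":0,"rz":0,"fingers":0.4},{"x":0.1,"y":0.1,"z":3.9,"rx":0,"ry":0,"rz":0,"fingers":0.4},{"x":0.1,"y":0.1,"z":4.8,"rx":0,"ry":0,"rz":0,"fingers":0.4},{"x":0.1,"y":0.1,"z":4.8,"rx":0,"ry":0,"rz":0,"fingers":0.4}]' && python3 -m jog '[{"x":0,"y":0,"z":0,"rx":0,"ry":0,"rz":0,"fingers":0.1},{"x":0,"y":0,"z":0,"rx":0,"ry":0,"rz":0,"fingers":0},{"x":0,"y":0,"z":0,"rx":0,"ry":0,"rz":0,"fingers":-0.3},{"x":0,"y":0,"z":0,"rx":0,"ry":0,"rz":0,"fingers":-0.4},{"x":0,"y":0,"z":0,"rx":0,"ry":0,"rz":0,"fingers":-0.4}]'
```

```text
t: 6.7
tcp_pos: [565.1, 366.2, 61.0]
tcp_rot: [0.272, 0.962, -0.001, -0.001]
ft_force: [0.1, -0.5, 0.3]
opening: 59.7
gripper_force: 0.0
t: 7.32
tcp_pos: [566.1, 367.1, 63.1]
tcp_rot: [0.272, 0.962, 0.001, 0.001]
ft_force: [-0.4, -0.9, 5.1]
opening: 36.8
gripper_force: 61.0
```

```bash
python3 -m jog '[{"x":0,"y":0,"z":-1,"rx":0,"ry":0,"rz":0,"fingers":-0.4},{"x":0,"y":0,"z":-3,"rx":0,"ry":0,"rz":0,"fingers":-0.4},{"x":0,"y":0,"z":-6,"rx":0,"ry":0,"rz":0,"fingers":-0.4},{"x":0,"y":0,"z":-11,"rx":0,"ry":0,"rz":0,"fingers":-0.4},{"x":0,"y":0,"z":-16,"rx":0,"ry":0,"rz":0,"fingers":-0.4}]' && python3 f.py;python3 go.py 74.85 560 150 260 550 -100 260 535 -318 260
```

```text
t: 7.95
tcp_pos: [565.3, 366.5, 224.6]
tcp_rot: [0.272, 0.962, 0.0, 0.0]
ft_force: [-0.1, 0.2, -0.5]
opening: 36.6
gripper_force: 60.4
side red [214 235   3   1   3] [674.1 291.9  60. ]
side green [249 253   8   7  48] [530.4 280.6  60. ]
t 8.05 tcp [567.773 369.776 230.502] q [-0.132  0.55  -0.751  1.488  0.388  1.243  0.09 ] yang 58.436713807335636 zdir [ 0.01   0.008 -1.   ] open 36.869786582908326 F [-0.106 -0.057 -0.174]
rotvec deg [  0.643   0.363 -16.415]
rotvec deg [  0.521  -0.924 163.582]
[560.0, 150.0, 260.0] cm [-10.856 -19.097  -3.128]
[550.0, -100.0, 260.0] cm [-23.091 -40.92   -3.332]
[535.0, -318.0, 260.0] cm [-33.225 -60.279  -3.517]
```

View pics/crop3.png

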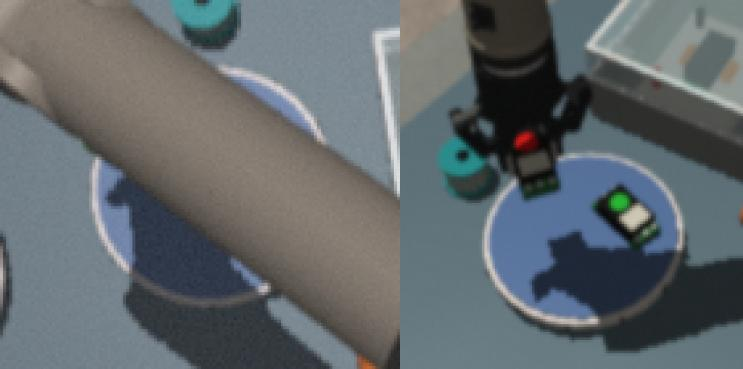

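The failed converter is held clear of the platter (side crop ~535,160), and the passed one is undisturbed at (620,205). Next is the carry to the tray.

```bash
python3 -m jog '[{"x":-2,"y":-3.7,"z":-1,"rx":0,"ry":0,"rz":0,"fingers":-0.4},{"x":-4.9,"y":-8.9,"z":-2,"rx":0,"ry":0,"rz":0,"fingers":-0.4},{"x":-7.8,"y":-14.1,"z":-3,"rx":0,"ry":0,"rz":0,"fingers":-0.4},{"x":-10.7,"y":-19.3,"z":-3,"rx":0,"ry":0,"rz":0,"fingers":-0.4},{"x":-13.6,"y":-24.5,"z":-3,"rx":0,"ry":0,"rz":0,"fingers":-0.4}]' && python3 -m jog '[{"x":-2.9,"y":-5.2,"z":0,"rx":0,"ry":0,"rz":0,"fingers":-0.4},{"x":-5.8,"y":-10.4,"z":0,"rx":0,"ry":0,"rz":0,"fingers":-0.4},{"x":-8.7,"y":-15.6,"z":0,"rx":0,"ry":0,"rz":0,"fingers":-0.4},{"x":-11.6,"y":-20.8,"z":0,"rx":0,"ry":0,"rz":0,"fingers":-0.4},{"x":-14.5,"y":-26,"z":0,"rx":0,"ry":0,"rz":0,"fingers":-0.4}]'; python3 go.py 58.5 535 -318 200
```

```text
t: 8.68
tcp_pos: [552.7, 84.8, 252.8]
tcp_rot: [0.272, 0.962, -0.0, 0.0]
ft_force: [0.7, -0.4, -0.9]
opening: 36.6
gripper_force: 60.5
t: 9.3
tcp_pos: [540.2, -212.3, 252.8]
tcp_rot: [0.272, 0.962, -0.0, 0.0]
ft_force: [1.4, -0.1, -1.4]
opening: 36.8
gripper_force: 60.5
t 9.3 tcp [ 540.15  -212.34   252.844] q [ 0.798  0.325 -0.621  1.699  0.203  1.182  1.144] yang 58.45489361135025 zdir [ 0. -0. -1.] open 36.78989965934413 F [ 1.411 -0.063 -1.428]
rotvec deg [-0.009  0.038 -0.045]
rotvec deg [  0.059   0.014 179.955]
[535.0, -318.0, 200.0] cm [-5.085 -9.273  5.289]
```

```bash
python3 -m jog '[{"x":-2,"y":-3.7,"z":0,"rx":0,"ry":0,"rz":0,"fingers":-0.4},{"x":-4,"y":-7.2,"z":2,"rx":0,"ry":0,"rz":0,"fingers":-0.4},{"x":-5.1,"y":-9.3,"z":6,"rx":0,"ry":0,"rz":0,"fingers":-0.4},{"x":-5.1,"y":-9.3,"z":11,"rx":0,"ry":0,"rz":0,"fingers":-0.4},{"x":-5.1,"y":-9.3,"z":14,"rx":0,"ry":0,"rz":0,"fingers":-0.4}]' && python3 -m jog '[{"x":0,"y":0,"z":1,"rx":0,"ry":0,"rz":0,"fingers":-0.4},{"x":0,"y":0,"z":2,"rx":0,"ry":0,"rz":0,"fingers":-0.4},{"x":0,"y":0,"z":2,"rx":0,"ry":0,"rz":0,"fingers":-0.4},{"x":0,"y":0,"z":2,"rx":0,"ry":0,"rz":0,"fingers":-0.4}]'
python3 - <<'E'
from h import *
a=vision.capture("side");b=vision.capture("top")
o=np.hstack([cv2.resize(b["frame"][150:270,380:510],(400,369),interpolation=3),cv2.resize(a["frame"][90:220,290:420],(369,369),interpolation=3)])
cv2.imwrite("pics/crop4.png",o[:,:,::-1])
E
python3 go.py 58.5 535 -318 36
```

```text
t: 9.93
tcp_pos: [533.7, -316.4, 109.9]
tcp_rot: [0.272, 0.962, 0.0, -0.002]
ft_force: [0.3, -0.6, 0.1]
opening: 36.6
gripper_force: 60.5
t: 10.42
tcp_pos: [536.3, -317.0, 93.6]
tcp_rot: [0.272, 0.962, -0.0, 0.001]
ft_force: [0.0, 0.4, -1.1]
opening: 36.8
gripper_force: 60.5
t 10.525 tcp [ 536.138 -316.954   93.427] q [ 0.853  0.556 -0.521  1.747  0.336  0.925  1.213] yang 58.43296137388381 zdir [ 0.002 -0.001 -1.   ] open 36.8847340446129 F [-0.578 -0.703 -0.758]
rotvec deg [-0.007  0.116 -0.067]
rotvec deg [  0.181   0.011 179.933]
[535.0, -318.0, 36.0] cm [ 0.054 -0.148  5.743]
```

View pics/crop4.png

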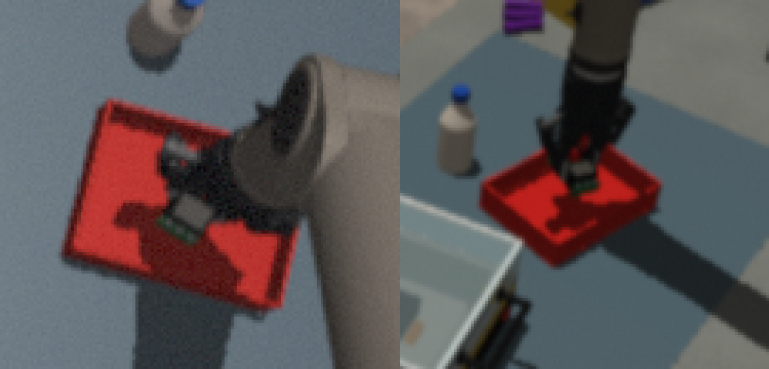

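The converter hangs level over the middle of the tray, clear of the walls (top crop ~190,210). I'll lower it slowly.

```bash
python3 -m jog '[{"x":0,"y":0,"z":1.5,"rx":0,"ry":0,"rz":0,"fingers":-0.4},{"x":0,"y":0,"z":3,"rx":0,"ry":0,"rz":0,"fingers":-0.4},{"x":0,"y":0,"z":4.5,"rx":0,"ry":0,"rz":0,"fingers":-0.4},{"x":0,"y":0,"z":5.2,"rx":0,"ry":0,"rz":0,"fingers":-0.4},{"x":0,"y":0,"z":5.3,"rx":0,"ry":0,"rz":0,"fingers":-0.4}]' && python3 -m jog '[{"x":0,"y":0,"z":0.2,"rx":0,"ry":0,"rz":0,"fingers":-0.4},{"x":0,"y":0,"z":0.4,"rx":0,"ry":0,"rz":0,"fingers":-0.4},{"x":0,"y":0,"z":0.4,"rx":0,"ry":0,"rz":0,"fingers":-0.4},{"x":0,"y":0,"z":0.4,"rx":0,"ry":0,"rz":0,"fingers":-0.4}]'
```

```text
t: 11.15
tcp_pos: [535.1, -316.4, 38.4]
tcp_rot: [0.272, 0.962, 0.0, -0.001]
ft_force: [-0.0, -0.7, -1.8]
opening: 37.2
gripper_force: 60.5
t: 11.65
tcp_pos: [535.6, -316.8, 35.6]
tcp_rot: [0.272, 0.962, -0.0, 0.0]
ft_force: [0.5, -0.1, -0.4]
opening: 37.0
gripper_force: 60.5
```

```bash
python3 -m jog '[{"x":0,"y":0,"z":0.1,"rx":0,"ry":0,"rz":0,"fingers":-0.4},{"x":0,"y":0,"z":0.2,"rx":0,"ry":0,"rz":0,"fingers":-0.4},{"x":0,"y":0,"z":0.2,"rx":0,"ry":0,"rz":0,"fingers":-0.4},{"x":0,"y":0,"z":0.2,"rx":0,"ry":0,"rz":0,"fingers":-0.4}]'
```

```text
t: 12.15
tcp_pos: [535.7, -316.8, 35.1]
tcp_rot: [0.272, 0.962, -0.0, 0.0]
ft_force: [-3.8, -0.1, 10.0]
opening: 36.6
gripper_force: 61.9
```

Contact is made (10 N). I'll release and retreat.

```bash
python3 -m jog '[{"x":0,"y":0,"z":-0.1,"rx":0,"ry":0,"rz":0,"fingers":-0.1},{"x":0,"y":0,"z":-0.1,"rx":0,"ry":0,"rz":0,"fingers":0.2},{"x":0,"y":0,"z":-0.1,"rx":0,"ry":0,"rz":0,"fingers":0.3},{"x":0,"y":0,"z":-0.1,"rx":0,"ry":0,"rz":0,"fingers":0.3},{"x":0,"y":0,"z":-0.5,"rx":0,"ry":0,"rz":0,"fingers":0.3}]' && python3 -m jog '[{"x":0,"y":0,"z":-2,"rx":0,"ry":0,"rz":0,"fingers":0.3},{"x":0,"y":0,"z":-5,"rx":0,"ry":0,"rz":0,"fingers":0.3},{"x":0,"y":0,"z":-10,"rx":0,"ry":0,"rz":0,"fingers":0.3},{"x":0,"y":0,"z":-15,"rx":0,"ry":0,"rz":0,"fingers":0.3},{"x":0,"y":0,"z":-19,"rx":0,"ry":0,"rz":0,"fingers":0.3}]'
cat > m3.py <<'E'
from h import *
np.set_printoptions(precision=1,suppress=True)
a,b=vision.capture("side"),vision.capture("top")
pts={}
for n,p in(("side",a),("top",b)):
    for th in("hood_handle","failed_center"):
        for k,d in enumerate(vision.spot_point(p,th)[:2]):
            pts.setdefault((th,n),d["location"]);print(th,n,d["p"],d["location"],atz(p,d["location"],105 if th[0]=="h" else 18))
for th in("hood_handle","failed_center"):
    if (th,"side") in pts and (th,"top") in pts: print(th,"tri",tri(a,pts[th,"side"],b,pts[th,"top"]))
# predicted overlay of handle bar ends + box corners for model: handle mid H, yaw
import sys
H=np.array([443.,0,105]);yaw=np.radians(9.4);ux=np.array([np.cos(yaw),np.sin(yaw),0]);uy=np.array([-np.sin(yaw),np.cos(yaw),0])
def pr(p,X): q=np.array(p["R"])@X+np.array(p["t"]);q=np.array(p["camera_matrix"])@q;return q[:2]/q[2]
ims=[]
for p,(x0,y0,w,h) in((a,(230,145,120,110)),(b,(265,140,120,130))):
    s=min(400/w,560/h);im=cv2.resize(p["frame"][y0:y0+h,x0:x0+w],None,fx=s,fy=s,interpolation=3)
    T=lambda X:tuple(int(v) for v in (pr(p,X)-[x0,y0]+.5)*s)
    cv2.line(im,T(H-55*uy),T(H+55*uy),(255,255,0),1)
    for z in(0,-30,30): 
        c=[H+[0,0,z]+36*ux-120*uy,H+[0,0,z]+36*ux+120*uy,H+[0,0,z]+256*ux+120*uy,H+[0,0,z]+256*ux-120*uy]
        if z: cv2.polylines(im,[np.array([T(v) for v in c])],True,(255,0,255) if z>0 else (0,255,0),1)
    ims.append(cv2.copyMakeBorder(im,0,560-im.shape[0],0,400-im.shape[1],0))
cv2.imwrite("pics/crop5.png",np.hstack(ims)[:,:,::-1])
E
python3 m3.py
```

```text
t: 12.78
tcp_pos: [535.1, -316.5, 38.0]
tcp_rot: [0.272, 0.962, 0.0, -0.0]
ft_force: [1.0, -0.5, 0.1]
opening: 55.7
gripper_force: 0.0
t: 13.4
tcp_pos: [536.2, -316.6, 232.4]
tcp_rot: [0.272, 0.962, -0.001, 0.002]
ft_force: [0.1, -0.2, 0.1]
opening: 55.4
gripper_force: 0.0
hood_handle side 0.73 [330.4, 210.6] [424.3  17.4 105. ]
failed_center side 0.71 [350.5, 161.2] [ 529.3 -316.5   18. ]
hood_handle top 0.56 [329.2, 248.3] [433.2   7.9 105. ]
failed_center top 0.89 [437.0, 216.1] [ 540.8 -316.1   18. ]
hood_handle tri [432.3   5.6  89.2]
failed_center tri [ 536.3 -319.3   13.8]
```

View pics/crop5.png

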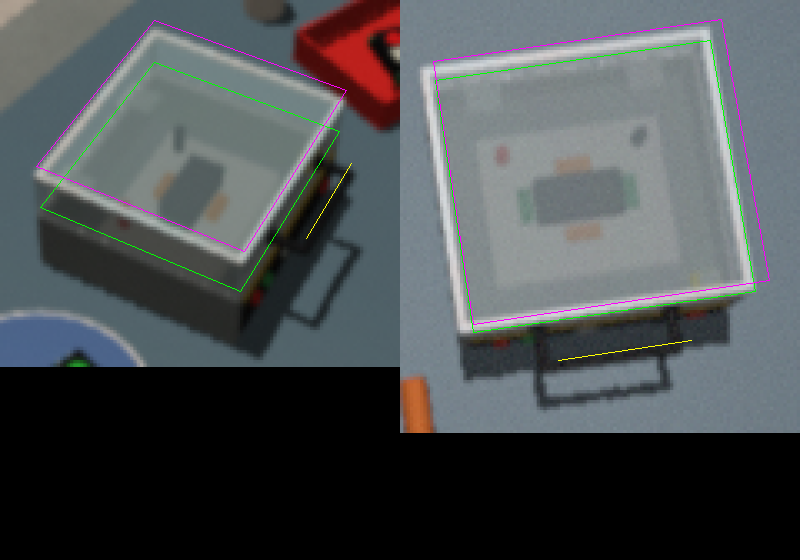

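The overlay shows the box model off by about 1 cm. The lower U in both views may be the handle's shadow, with the true bar nearer the front face. The red tray holds the converter. I'll triangulate the rim corners and both bar candidates.

```bash
cat > m4.py <<'E'
from h import *
np.set_printoptions(precision=1,suppress=True)
a,b=vision.capture("side"),vision.capture("top")
S=lambda c:np.array([230+c[0]/3.333,145+c[1]/3.333])
T=lambda c:np.array([265+(c[0]-400)/3.333,140+c[1]/3.333])
C={}
for n,s,t in(("FL",(245,260),(462,330)),("FR",(345,95),(752,288)),("RR",(153,30),(710,30)),("RL",(38,175),(423,68)),("U",(338,288),(605,395)),("bar?",(323,205),(620,350))):
    C[n]=tri(a,S(s),b,T(t));print(n,C[n])
c=sum(C[k] for k in("FL","FR","RR","RL"))/4;print("c",c)
for u,v in(("FL","RL"),("FR","RR")): d=C[v]-C[u];print(np.linalg.norm(d),np.degrees(np.arctan2(d[1],d[0])))
for u,v in(("FR","FL"),("RR","RL")): d=C[v]-C[u];print(np.linalg.norm(d),np.degrees(np.arctan2(-d[0],d[1])))
o=[cv2.resize(a["frame"][185:250,300:350],(400,520),interpolation=2),cv2.resize(b["frame"][225:270,295:345],(400,360),interpolation=2)]
o[1]=cv2.copyMakeBorder(o[1],0,160,0,0,0)
o=np.hstack(o);o=np.clip(255*(o/255.)**.5,0,255).astype(np.uint8);cv2.imwrite("pics/crop6.png",o[:,:,::-1])
E
python3 m4.py
```

```text
FL [452.6 131.8 133.3]
FR [490.2 -98.9 140.7]
RR [707.9 -68.7 128.3]
RL [668.4 167.2 131.9]
U [412.6   5.2  -7.5]
bar? [444.2   2.7  96.9]
c [579.8  32.8 133.6]
218.6044461268283 9.30268485319434
220.18617260653372 7.90625906531263
233.93169290375835 9.234329028368453
239.19999229867503 9.516464902695422
```

View pics/crop6.png

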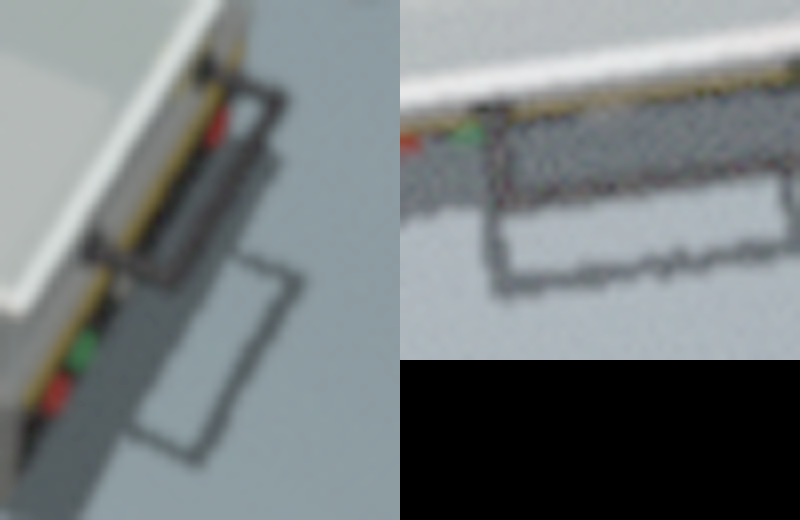

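Both crops show the real bar close to the front face: side-crop line (175,275)–(280,100), top-crop line (500,205)–(795,165). The outer U is only its shadow at z≈0. The box model then puts the bar at about (435, 9, 105) with yaw 9.2°.

```bash
python3 -c "
from h import *
a,b=vision.capture('side'),vision.capture('top')
print(tri(a,(328.4,208.4),b,(327.5,248)),atz(a,(328.4,208.4),105),atz(b,(327.5,248),105))"; python3 go.py 9.2 435 9 230
```

```text
[434.3344332   12.56912454 103.9841402 ] [434.30057346  13.49945291 105.        ] [433.90345416  12.52971873 105.        ]
t 13.9 tcp [ 534.888 -316.408  227.167] q [ 0.895  0.417 -0.572  1.629  0.24   1.168  1.287] yang 58.44221472955699 zdir [-0.002  0.001 -1.   ] open 55.235944916325735 F [ 0.175  0.957 -0.378]
rotvec deg [-0.053 -0.115 49.242]
rotvec deg [   0.139   -0.065 -130.758]
[435.0, 9.0, 230.0] cm [25.543 22.501 -0.229]
```

```bash
python3 -m jog '[{"x":4.2,"y":3.8,"z":0,"rx":0,"ry":0,"rz":9,"fingers":0},{"x":8.4,"y":7.6,"z":0,"rx":0,"ry":0,"rz":18,"fingers":-0.3},{"x":12.6,"y":11.4,"z":0,"rx":0,"ry":0,"rz":27,"fingers":-0.37},{"x":16.8,"y":15,"z":0,"rx":0,"ry":0,"rz":36,"fingers":-0.37},{"x":21,"y":18.6,"z":0,"rx":0,"ry":0,"rz":45,"fingers":-0.37}]'; python3 go.py 9.2 434.5 11 170
```

```text
t: 14.52
tcp_pos: [453.0, -46.4, 228.0]
tcp_rot: [0.622, 0.783, -0.0, -0.0]
ft_force: [1.0, 0.4, 0.6]
opening: 26.7
gripper_force: 0.0
t 14.525 tcp [453.034 -46.431 227.965] q [ 0.595  0.102 -0.621  2.001  0.068  1.058  0.172] yang 13.14551363053542 zdir [-0.  0. -1.] open 26.696999631824955 F [1.016 0.367 0.647]
rotvec deg [-0.017 -0.011  3.946]
rotvec deg [   0.017   -0.026 -176.054]
[434.5, 11.0, 170.0] cm [ 6.013 -0.497  5.798]
```

```bash
python3 -m jog '[{"x":3,"y":-0.2,"z":0,"rx":0,"ry":0,"rz":2,"fingers":-0.37},{"x":6,"y":-0.5,"z":0.5,"rx":0,"ry":0,"rz":3.9,"fingers":-0.37},{"x":6,"y":-0.5,"z":3,"rx":0,"ry":0,"rz":3.9,"fingers":-0.37},{"x":6,"y":-0.5,"z":5.8,"rx":0,"ry":0,"rz":3.9,"fingers":-0.37},{"x":6,"y":-0.5,"z":5.8,"rx":0,"ry":0,"rz":3.9,"fingers":-0.37}]';python3 - <<'E'
from h import *
a,b=vision.capture("side"),vision.capture("top")
o=np.hstack([cv2.resize(a["frame"][150:250,270:360],(400,444),interpolation=2),cv2.resize(b["frame"][180:280,280:370],(400,444),interpolation=2)])
o=np.clip(255*(o/255.)**.6,0,255).astype(np.uint8);cv2.imwrite("pics/crop7.png",o[:,:,::-1])
E
python3 go.py 9.2 434.5 11 114
```

```text
t: 15.15
tcp_pos: [433.1, 9.0, 168.4]
tcp_rot: [0.646, 0.764, -0.002, -0.002]
ft_force: [-0.2, -0.0, -0.8]
opening: 26.6
gripper_force: 0.0
t 15.25 tcp [435.35    9.057 170.617] q [ 0.505  0.144 -0.671  2.108  0.112  0.923 -0.061] yang 9.536318376441738 zdir [ 0.  0. -1.] open 26.731317577523672 F [ 0.421 -0.282  0.044]
rotvec deg [ 0.004 -0.017  0.336]
rotvec deg [   0.026    0.006 -179.664]
[434.5, 11.0, 114.0] cm [ 0.204 -0.052  5.662]
```

View pics/crop7.png

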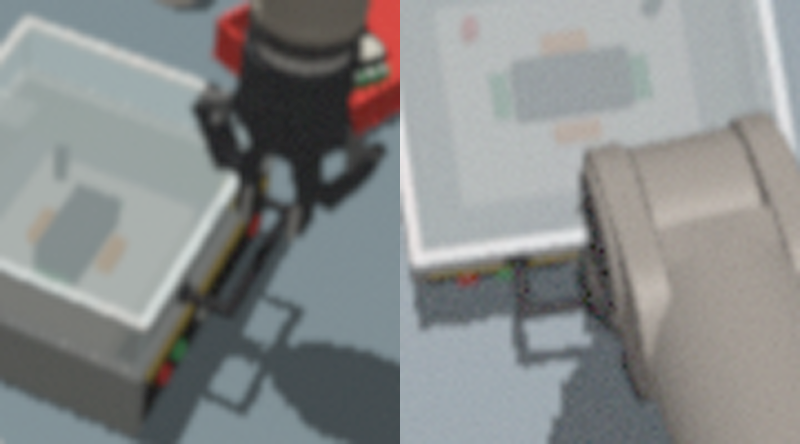

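The finger knuckles (side crop ~210,130) bulge outward and could touch the hood rim in a vertical grasp. I'll lean the tool back about 20°, so it points down and rearward, and grip nearer the tips.

```bash
python3 -m jog '[{"x":0.2,"y":-2,"z":0,"rx":-10,"ry":0,"rz":0.3,"fingers":-0.42},{"x":0.2,"y":-3,"z":0,"rx":-20,"ry":0,"rz":0.3,"fingers":-0.42},{"x":0.2,"y":-3,"z":0,"rx":-20,"ry":0,"rz":0.3,"fingers":-0.42},{"x":0.2,"y":-3,"z":0,"rx":-20,"ry":0,"rz":0.3,"fingers":-0.42}]';cat > g2.py <<'E'
from h import *
from scipy.spatial.transform import Rotation as Ro
np.set_printoptions(precision=2,suppress=True)
s=robot.state();R=Ro.from_quat(s["tcp_rot"]).as_matrix();p=np.array(s["tcp_pos"])
H=np.array([434.5,11,105.])
print("t",s["t"],"q",s["q"],"tcp",p,"zdir",R[:,2],"ydir",R[:,1],"F",s["ft_force"],s["opening"])
print("bar in tool (mm)",R.T@(H-p))
E
python3 g2.py
```

```text
t: 15.75
tcp_pos: [407.1, 6.1, 172.1]
tcp_rot: [0.638, 0.75, 0.133, 0.114]
ft_force: [0.3, 0.2, 0.3]
opening: 25.2
gripper_force: 0.0
t 15.75 q [ 0.59 -0.13 -0.64  2.39 -0.22  0.52  0.28] tcp [407.06   6.05 172.11] zdir [ 0.34  0.05 -0.94] ydir [0.93 0.15 0.34] F [0.31 0.15 0.3 ] 25.184018715940102
bar in tool (mm) [ 0.5   3.04 72.61]
```

```bash
python3 -m jog '[{"x":0,"y":0.3,"z":2,"rx":0,"ry":0,"rz":0,"fingers":-0.42},{"x":0,"y":0.3,"z":3.5,"rx":0,"ry":0,"rz":0,"fingers":-0.42},{"x":0,"y":0.3,"z":4.7,"rx":0,"ry":0,"rz":0,"fingers":-0.42},{"x":0,"y":0.3,"z":5.8,"rx":0,"ry":0,"rz":0,"fingers":-0.42},{"x":0,"y":0.3,"z":5.8,"rx":0,"ry":0,"rz":0,"fingers":-0.42}]';python3 g2.py
python3 - <<'E'
from h import *
a=vision.capture("side")
o=cv2.resize(a["frame"][160:240,290:370],(480,480),interpolation=2)
o=np.clip(255*(o/255.)**.6,0,255).astype(np.uint8);cv2.imwrite("pics/crop8.png",o[:,:,::-1])
E
```

```text
t: 16.38
tcp_pos: [429.8, 10.6, 117.3]
tcp_rot: [0.638, 0.75, 0.133, 0.112]
ft_force: [-0.1, -0.2, 0.7]
opening: 24.7
gripper_force: 0.0
t 16.375 q [ 0.58  0.06 -0.7   2.4   0.05  0.35  0.  ] tcp [429.76  10.61 117.26] zdir [ 0.34  0.06 -0.94] ydir [0.93 0.15 0.34] F [-0.11 -0.17  0.74] 24.714094618500376
bar in tool (mm) [-0.42  0.25 13.14]
```

View pics/crop8.png

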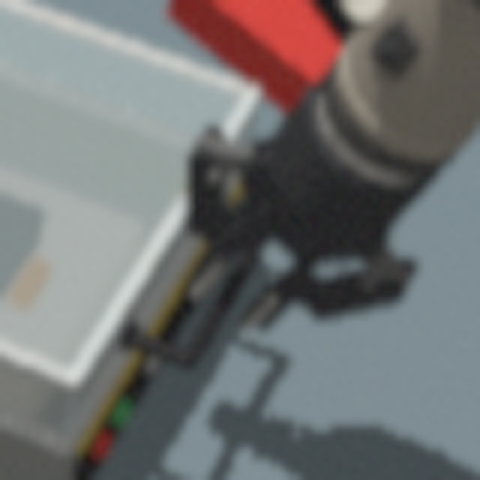

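The bar runs between the two fingers (crop ~235,290), with no contact force. I'll close on it.

```bash
python3 -m jog '[{"x":0,"y":0,"z":0,"rx":0,"ry":0,"rz":0,"fingers":-0.6},{"x":0,"y":0,"z":0,"rx":0,"ry":0,"rz":0,"fingers":-0.9},{"x":0,"y":0,"z":0,"rx":0,"ry":0,"rz":0,"fingers":-1},{"x":0,"y":0,"z":0,"rx":0,"ry":0,"rz":0,"fingers":-1},{"x":0,"y":0,"z":0,"rx":0,"ry":0,"rz":0,"fingers":-1}]';python3 g2.py
```

```text
t: 17.05
tcp_pos: [431.3, 10.2, 119.2]
tcp_rot: [0.637, 0.75, 0.135, 0.115]
ft_force: [6.2, 0.7, -1.4]
opening: 7.9
gripper_force: 58.4
t 17.05 q [ 0.58  0.05 -0.7   2.4   0.05  0.34  0.  ] tcp [431.25  10.25 119.2 ] zdir [ 0.35  0.06 -0.94] ydir [0.92 0.15 0.35] F [ 6.18  0.67 -1.45] 7.895866346766011
bar in tool (mm) [ 0.22 -1.85 14.47]
```

```bash
cat > arc.py <<'E'
import numpy as np
r,e=257.8,np.radians(6.7)
def pose(f):
    t=np.radians(20*(1-f/60));p=np.radians(f)
    bar=np.array([-r*np.cos(e+p),r*np.sin(e+p)])
    z=np.array([np.sin(t),-np.cos(t)]);y=np.array([np.cos(t),np.sin(t)])
    return bar-14*z,y,z
for f0,fs in((0,(3,8,13,18,23)),(23,(28,33,38,43,47)),(47,(51,55,58,60,60))):
    p0,y,z=pose(f0);print("from",f0)
    for f in fs:
        d=(pose(f)[0]-p0)/10;print(f,"y %.2f z %.2f rx %.1f"%(d@y,d@z,(f-f0)/3))
E
python3 arc.py
```

```text
from 0
3 y 0.66 z -1.19 rx 1.0
8 y 1.90 z -3.09 rx 2.7
13 y 3.30 z -4.88 rx 4.3
18 y 4.85 z -6.54 rx 6.0
23 y 6.54 z -8.07 rx 7.7
from 23
28 y 1.62 z -1.60 rx 1.7
33 y 3.37 z -3.06 rx 3.3
38 y 5.24 z -4.36 rx 5.0
43 y 7.22 z -5.50 rx 6.7
47 y 8.87 z -6.28 rx 8.0
from 47
51 y 1.59 z -0.90 rx 1.3
55 y 3.24 z -1.69 rx 2.7
58 y 4.51 z -2.20 rx 3.7
60 y 5.38 z -2.51 rx 4.3
60 y 5.38 z -2.51 rx 4.3
```

```bash
python3 -m jog '[{"x":0,"y":0.66,"z":-1.19,"rx":1,"ry":0,"rz":0,"fingers":-1},{"x":0,"y":1.9,"z":-3.09,"rx":2.7,"ry":0,"rz":0,"fingers":-1},{"x":0,"y":3.3,"z":-4.88,"rx":4.3,"ry":0,"rz":0,"fingers":-1},{"x":0,"y":4.85,"z":-6.54,"rx":6,"ry":0,"rz":0,"fingers":-1},{"x":0,"y":6.54,"z":-8.07,"rx":7.7,"ry":0,"rz":0,"fingers":-1}]';python3 g2.py
```

```text
t: 17.68
tcp_pos: [463.2, 15.4, 216.7]
tcp_rot: [0.644, 0.757, 0.084, 0.071]
ft_force: [9.7, 2.3, -11.4]
opening: 7.4
gripper_force: 58.2
t 17.675 q [ 0.6   0.   -0.71  2.14 -0.02  0.78  0.06] tcp [463.2   15.43 216.75] zdir [ 0.22  0.04 -0.98] ydir [0.96 0.16 0.22] F [  9.71   2.27 -11.44] 7.402519275318627
bar in tool (mm) [  0.2  -52.7  102.73]
```

```bash
python3 -m jog '[{"x":0,"y":1.62,"z":-1.6,"rx":1.7,"ry":0,"rz":0,"fingers":-1},{"x":0,"y":3.37,"z":-3.06,"rx":3.3,"ry":0,"rz":0,"fingers":-1},{"x":0,"y":5.24,"z":-4.36,"rx":5,"ry":0,"rz":0,"fingers":-1},{"x":0,"y":7.22,"z":-5.5,"rx":6.7,"ry":0,"rz":0,"fingers":-1},{"x":0,"y":8.87,"z":-6.28,"rx":8,"ry":0,"rz":0,"fingers":-1}]';python3 g2.py
```

```text
t: 18.3
tcp_pos: [530.7, 26.4, 295.4]
tcp_rot: [0.648, 0.761, 0.025, 0.021]
ft_force: [-7.4, -0.5, 3.2]
opening: 7.6
gripper_force: 59.2
t 18.3 q [ 0.53  0.17 -0.73  1.79  0.12  1.16 -0.08] tcp [530.66  26.4  295.36] zdir [ 0.07  0.01 -1.  ] ydir [0.98 0.16 0.07] F [-7.4  -0.48  3.17] 7.589943297032734
bar in tool (mm) [   0.11 -109.74  183.52]
```

```bash
python3 -m jog '[{"x":0,"y":1.59,"z":-0.9,"rx":1.3,"ry":0,"rz":0,"fingers":-1},{"x":0,"y":3.24,"z":-1.69,"rx":2.7,"ry":0,"rz":0,"fingers":-1},{"x":0,"y":4.51,"z":-2.2,"rx":3.7,"ry":0,"rz":0,"fingers":-1},{"x":0,"y":5.38,"z":-2.51,"rx":4.3,"ry":0,"rz":0,"fingers":-1},{"x":0,"y":5.38,"z":-2.51,"rx":4.3,"ry":0,"rz":0,"fingers":-1}]';python3 -m jog '[{"x":0,"y":0,"z":0,"rx":0,"ry":0,"rz":0,"fingers":-1},{"x":0,"y":0,"z":0,"rx":0,"ry":0,"rz":0,"fingers":-1},{"x":0,"y":0,"z":0,"rx":0,"ry":0,"rz":0,"fingers":-1}]'; python3 g2.py
python3 - <<'E'
from h import *
from scipy.spatial.transform import Rotation as Ro
s=robot.state();R=Ro.from_quat(s["tcp_rot"]).as_matrix();b=np.array(s["tcp_pos"])+14*R[:,2]
u=np.array([.987,.16,0]);h=np.array([434.5,11,0])+256*u
print("hood deg by bar:",np.degrees(np.arctan2(b[2]-75,(h-b)@u))-6.7,"radius",np.hypot(b[2]-75,(h-b)@u))
np.set_printoptions(precision=1,suppress=True)
a,t=vision.capture("side"),vision.capture("top")
for th in("failed_center","passed_center","platter_top","screwdriver","solder_spool","cleaner_bottle"):
    for n,p in(("side",a),("top",t)):
        d=vision.spot_point(p,th)[:1];print(th,n,[(x["location"],round(x["p"],2),atz(p,x["location"],{"f":18,"p":46}.get(th[0],0))) for x in d])
E
```

```text
t: 18.92
tcp_pos: [583.7, 35.0, 327.3]
tcp_rot: [0.648, 0.762, -0.001, -0.001]
ft_force: [-7.1, -1.1, 11.8]
opening: 7.3
gripper_force: 60.8
t: 19.3
tcp_pos: [583.0, 34.9, 326.9]
tcp_rot: [0.648, 0.762, -0.001, -0.001]
ft_force: [-6.9, -2.2, 10.8]
opening: 7.3
gripper_force: 60.7
t 19.3 q [ 0.44  0.3  -0.73  1.58  0.2   1.34 -0.15] tcp [582.98  34.95 326.94] zdir [-0. -0. -1.] ydir [ 0.99  0.16 -0.  ] F [-6.86 -2.2  10.82] 7.276709044090504
bar in tool (mm) [   0.26 -149.94  222.25]
hood deg by bar: 59.370908699818074 radius 260.3148487550605
failed_center side [([351.0, 160.0], 0.74, array([ 531.2, -323.7,   18. ]))]
failed_center top [([438.9, 217.7], 0.89, array([ 536.1, -321.5,   18. ]))]
passed_center side []
passed_center top [([329.3, 181.0], 0.7, array([634.5,   2.4,  46. ]))]
platter_top side [([237.7, 269.4], 0.96, array([541.2, 337.5,  46. ]))]
platter_top top [([222.2, 208.9], 0.9, array([547.3, 310.7,  46. ]))]
screwdriver side [([325.2, 278.2], 0.81, array([328.1, 176.7,   0. ]))]
screwdriver top [([272.2, 282.3], 0.64, array([341.1, 163.7,   0. ]))]
solder_spool side [([192.9, 245.0], 0.94, array([738.8, 337.1,   0. ]))]
solder_spool top [([216.1, 156.4], 0.97, array([716.3, 341.3,   0. ]))]
cleaner_bottle side [([286.8, 213.5], 0.68, array([576.2,  39.7,   0. ]))]
cleaner_bottle top [([431.1, 157.3], 0.61, array([ 723.9, -310.3,    0. ]))]
```

```bash
python3 f.py
python3 - <<'E'
from h import *
np.set_printoptions(precision=1,suppress=True)
a,t=vision.capture("side"),vision.capture("top")
L={}
for n,p in(("side",a),("top",t)):
    for d in vision.spot_point(p,"hood_handle")[:2]: print(n,d["location"],d["p"])
    for d in vision.outline_of(p,"hood")[:1]: print(n,"hood box",d["box"],d["p"])
def pr(p,X): q=np.array(p["camera_matrix"])@(np.array(p["R"])@X+np.array(p["t"]));return q[:2]/q[2]
u=np.array([.987,.16,0]);w=np.array([-.16,.987,0]);h=np.array([434.5,11,75])+256*u
for f in(0,55,60,65):
    c,s=np.cos(np.radians(f)),np.sin(np.radians(f))
    pts=[h+(-X*c+Z*s)*u+np.array([0,0,X*s+Z*c])+Y*w for X in(0,220) for Z in(0,60) for Y in(-120,120)]
    for n,p in(("side",a),("top",t)):
        q=np.array([pr(p,x) for x in pts]);print(f,n,"pred box",q.min(0),q.max(0))
E
```

```text
side green [249 253   8   7  48] [530.4 280.6  60. ]
top green [229 212   7   6  30] [529.3 279.7  60. ]
side [289.6, 145.5] 0.62
side [349.9, 159.7] 0.25
side hood box [227.5, 126.6, 308.4, 207.0] 0.95
top [328.5, 178.7] 0.92
top hood box [270.5, 139.5, 322.7, 196.7] 0.68
0 side pred box [240.4 153.2] [334.  235.5]
0 top pred box [270.9 148.5] [371.2 242.2]
55 side pred box [227.9 123.8] [311.6 209.7]
55 top pred box [268.7 134.5] [373.4 196.8]
60 side pred box [227.3 120.4] [307.2 209.7]
60 top pred box [268.6 134. ] [373.1 189.5]
65 side pred box [226.8 117.5] [302.6 209.7]
65 top pred box [268.6 133.8] [372.5 181.9]
```

The hood reads about 59° from kinematics and 55–59° from the images. I'll nudge it up 1°, check that it's steady, and hand in.

```bash
python3 -m jog '[{"x":0,"y":0.2,"z":-0.1,"rx":0,"ry":0,"rz":0,"fingers":-1},{"x":0,"y":0.45,"z":-0.2,"rx":0,"ry":0,"rz":0,"fingers":-1},{"x":0,"y":0.45,"z":-0.2,"rx":0,"ry":0,"rz":0,"fingers":-1},{"x":0,"y":0.45,"z":-0.2,"rx":0,"ry":0,"rz":0,"fingers":-1},{"x":0,"y":0.45,"z":-0.2,"rx":0,"ry":0,"rz":0,"fingers":-1}]' && python3 -m jog '[{"x":0,"y":0,"z":0,"rx":0,"ry":0,"rz":0,"fingers":-1},{"x":0,"y":0,"z":0,"rx":0,"ry":0,"rz":0,"fingers":-1},{"x":0,"y":0,"z":0,"rx":0,"ry":0,"rz":0,"fingers":-1}]' && python3 -c "
from cell import robot
print(robot.close_job())"
```

```text
t: 21.02
tcp_pos: [587.3, 35.6, 328.9]
tcp_rot: [0.648, 0.762, -0.001, -0.001]
ft_force: [-7.8, -1.1, 10.7]
opening: 7.2
gripper_force: 60.7
t: 21.4
tcp_pos: [587.3, 35.6, 328.9]
tcp_rot: [0.648, 0.762, -0.001, -0.001]
ft_force: [-7.6, 0.4, 11.6]
opening: 7.0
gripper_force: 60.7
the job is handed in; nothing more can be done
None
```

The job is handed in (no verdict was returned): the failed converter is upright in the red tray, the passed one is still on the turntable, and the gripper is holding the hood steady at about 60° by my estimate (55–60° across measurements); the spool, bottle and screwdriver were never touched.

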